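# Move the hook rail from its keyhole screws to the clips of the drip tray

## Task

The hook rail is wanted over the drip tray. First take the spice jar that was left in the tray and stand it upright in the middle of the round cork mat; then take the rail off the two screws of the wooden stand (lift it until the screw heads come through the keyholes, pull it off towards the front) and press it down between the two spring clips of the tray until both snap over its ends and it sits level on its seats. Leave the other things on the worktop where they are.

Things in the scene. Friction and masses are not known exactly. Their poses are not given: they have to be found in the camera images.
- stand: Fixed dark wooden stand. Origin: centre of its underside; x points to its back (away from the robot at yaw 0), y along its width, z up. Base 90 (x) x 160 (y) x 14 mm; a back board 150 mm wide (y), 16 mm thick, front face at x = +20 mm, rises to z = 100 mm. Two headed screws stick out of that face towards -x.
- screw_l (a point): Front of the head of the screw at stand x = +5, y = +32, z = 85 mm. Round steel head 13 mm in diameter and 4 mm thick on a shank 5 mm in diameter; 11 mm between board face and head. Axes as the stand's.
- screw_r (a point): The same on the other screw, at stand y = -32 mm.
- rail: Loose upright aluminium plate, 8 mm thick (x -4 to +4 mm), about 140 g, hanging on the screws square to the stand, origin at stand x = 15, y = 0, z = 49.5 mm. Origin: middle of the plate's lower edge; y along its length, z up. Middle part y -48 to 48, z 0 to 50 mm. Three wire hooks (y -32, 0, 32) hang to z = -23 and reach forward to x = -17 mm. Symmetric in y.
- rail_tab (a point): Middle of the top edge of the rail's grip tab, at rail z = 85 mm. The tab is 44 mm long (y), 8 mm thick (x) and stands on the rail's middle from z = 50 to 85 mm; while hanging it is wholly above the top of the stand's board. To be gripped across its 8 mm from above.
- keyhole_l (a point): Centre of the wide hole (18 mm across) of the rail's keyhole at rail y = +32, z = 14 mm. It opens upward into a slot 8 mm wide that ends at z = 38 mm; the screw shank (axis z = 35.5 mm) rests in the slot's top. Lift the rail 21.5 mm (2 mm either way) and the head faces the hole; the rail then comes off towards stand -x, clear after 20 mm.
- keyhole_r (a point): The same for the keyhole at rail y = -32 mm.
- tongue_l (a point): Tip of the rail's end tongue (rail y = +75, z = 9 mm). Tongue: y 48 to 75, z 0 to 18 mm, 8 mm thick, lower outer corner chamfered 8 mm at 45 degrees. This end goes under a clip's nose.
- tongue_r (a point): The same for the tongue at rail y = -75 mm.
- tray: Fixed white drip tray, 110 (x) x 196 (y) mm, rim 14 mm high, floor 5 mm thick. Origin: centre of its underside; y along its length, z up. At each end (y = -69, +69 mm) a post 20 (x) x 26 (y) mm, its top at z = 55 mm, is the seat of a rail tongue; end stops 155 mm apart (to z = 66 mm) leave the 150 mm rail 2.5 mm either way. Highest point (cheeks of the posts) z = 89 mm.
- seat (a point): Middle between the two seats, at seat height (tray x = 0, y = 0, z = 55 mm), axes as the tray's. The rail's origin lies here when home; hooks may face either way. On each post, y = 56 to 70 mm, two cheeks leave a gap of 12 mm in x for the 8 mm rail; above z = 79 mm they flare to 25 mm or more.
- clip_l (a joint): Steel spring clip at the tray's +y end: angle, 0 closed, positive when pushed outward (at most 0.30). Its round nose, 6 mm radius, centre at tray z = 79.5 mm, reaches inward to y = 70.5 mm; the rail's end spreads it about 0.1 rad on the way down, then it snaps back over the tongue. Pushing the rail past both clips takes roughly 5 to 12 N.
- clip_r (a joint): The same spring clip at the tray's -y end; 0 closed, positive outward.
- jar: Loose glass spice jar with a cap, 45 mm in diameter, 106 mm high, 0.11 kg, standing on the floor of the drip tray between the posts, in the way of the rail. Origin: centre of its underside; z up. The only jar in the tray.
- mat: Fixed round cork mat, 91 mm in diameter, 9 mm thick. Origin: centre of its underside.
- tea_tin: Tea tin with lid, 64 x 90 x 62 mm high, origin under its centre. A bystander; leave it where it stands.
- glass: Empty low drinking glass, 75 mm in diameter, 90 mm high, origin under its centre. A bystander; leave it where it stands.
- coffee_jar: Glass jar with a lid, 59 mm in diameter, 105 mm high, origin under its centre. A bystander; leave it where it stands.
- shaker: Glass shaker, 44 mm in diameter, 90 mm high, origin under its centre. A bystander; leave it where it stands.
- bottle: Small dropper bottle, 33 mm in diameter, 102 mm high, origin under its centre. A bystander; leave it where it stands.
- candle: Tea light, 38 mm in diameter, 15 mm high, origin under its centre. A bystander; leave it where it stands.
Mind the look-alikes: they are no part of the job. What is shaped like the jar but green or turquoise is not meant.

How it is judged:
By the outcome, as a careful person would: the job done as asked, in the order asked, and still so for the second after the job is handed in, with the robot touching nothing.
It also fails if it takes over 61 s, if anything falls off the work surface, if the arm or the gripper's body presses on something with over 40 N, if the wrist force passes 120 N, or if a joint passes its speed limit or range.

## Robot

A 6-joint arm with a two-finger parallel gripper is mounted at the origin on a cart in front of the work surface, level with it; the furniture and walls round the work are solid. World frame = base frame: x ahead of the robot, y to its left, z up, the work surface at z = 0. Lengths are in m, angles in rad, forces in N, time in s.
With the tool pointing down it reaches from about 0.3 to 0.875 m from the base axis. Payload 6.4 kg.
Tool frame: the origin (TCP) lies at the very end of the fingers, on their centre line; the grasp point (between the pads) lies 19 mm behind it; x points along the fingers, y is the direction in which the jaws open and shut, and the axes are right-handed (so a half turn about x gives the same grasp; the last joint's range is limited). The gripper opens to 85 mm and grips with 20 to 120 N. Pads are 22 mm wide; open, the fingers measure 114 mm over their backs; the gripper's body (76 mm by 85 mm) begins 54 mm behind the grasp point. The pads swing forward as they close: fully open they stand 13 mm farther back than shut.
Start: joints at [-1.319, 0.181, 1.607, -0, 1.354, -0.206], TCP at [0.254, -0.516, 0.231] pointing down, gripper open.
Joint ranges: [-2.99, 2.99], [-0.89, 2.07], [0.3, 2.58], [-1.14, 4.28], [0, 2.63], [-3.12, 3.12]. Speed limits (rad/s): [2.57, 2.57, 3.01, 3.14, 3.14, 3.14].

## Interface

Orientations are given as a unit quaternion [w, x, y, z].
In Python, from bench import status, optics, hand_in gives the robot as it stands. The module is installed in compiled form; this text tells all that it offers.
- The arm moves only by the shell command python3 -m jog 'ROWS'. ROWS is JSON, one flat list of numbers, 5 for each row, row after row: the shift along the tool's x, y, z in mm, then the turn about the tool's x in degrees, then the opening in per cent of the stroke, from 0 (shut) to 100 (fully open). In form: [tx, ty, tz, yaw, gripper, tx, ty, tz, yaw, gripper, ...]. A call has exactly 5 rows; each row is the pose to reach, as a shift and turn from the pose commanded when the call began, along the tool's axes at that moment; what a row does not reach only later rows make up. A row lasts 1/10 s, in which the tool goes at most 50 mm and 8.59 degrees, less where a joint would pass 70% of its speed; a pose out of reach is approached as far as the arm can. A call with a gripper value outside its range is refused whole. The fingers move at their own pace and stop on an object; the grip force is fixed at half the most. Time passes only in rows, so rows that repeat a pose let the fingers close, or fill a call up. It gives the time, the measured TCP pose, the force and the opening at its end, in the units of the state.
- status.get_obs(): the state, without advancing time (a new reading comes with each control period).
- optics.camera(name): name is "side" or "top"; returns the picture (420x560x3 uint8, red, green, blue); there is no depth.
- optics.get_calibration(name): a dict with "vertical_fov" (degrees; the focal length in pixels is half the picture's height over the tangent of half this angle, whatever the lens; pixels are square), "cx", "cy" (the principal point, pixels), "k1" (the pictures are not rectified: a ray, as slopes to the right and down, at radius r is drawn at 1 + k1 r^2 times it, then the intrinsics apply), "extrinsics" (4x4, takes a point from camera to world coordinates). Camera axes: x right, y up, looking along -z (the intrinsics and any distortion apply to the point x, -y, -z); pixel columns grow to the right and rows downward; lengths in m; the calibration is good to about 2 mm. A picture is of the moment at which its call begins. get_calibration takes no time and is no camera call.
- hand_in(): hands the job in, once; it reports no verdict.
The state is a dict: "time_s": time; "q": joint angles; "dq": joint speeds; "joint_efforts": joint torques, N m; "eef_pos": TCP position; "eef_rot": TCP orientation; "wrist_force": force on the tool from outside, world axes, zero at the start; "torque": the same for the moment, N m; "opening": opening from 0.0 (shut) to 1.0 (fully open).
Only numpy, scipy, OpenCV 4.12 (cv2) and the standard library are available. Lean on these libraries where they do the work, as an engineer would, in place of code of your own. Each camera call takes 0.05 s, during which the arm holds its last target. There are 200 camera calls.

## Working session

There is one attempt and no reset: what is moved stays moved. The work goes in short steps, Python scripts to look and compute and a shell command to move; the robot and the scene stay as the last step left them, time stands still between calls to the robot, and variables do not carry over. Pictures are saved under pics/ and viewed, on a budget of 10 in all, crops included, one or two more only if the job needs it, and the job is handed in when it is done.

```bash
mkdir -p pics
cat > h.py <<'E'
import numpy as np, cv2
from bench import status, optics
def cam(n,save=None):
    im=optics.camera(n)
    if save: cv2.imwrite('pics/'+save,cv2.cvtColor(im,cv2.COLOR_RGB2BGR))
    return im
def K(n):
    c=optics.get_calibration(n); f=210/np.tan(np.radians(c['vertical_fov'])/2)
    return c,f
def ray(n,u,v):
    c,f=K(n); d=np.array([(u-c['cx'])/f,(v-c['cy'])/f]); s=d.copy()
    for _ in range(30): s=d/(1+c['k1']*(s@s))
    E=np.array(c['extrinsics']); return E[:3,3],E[:3,:3]@np.array([s[0],-s[1],-1])
def onz(n,u,v,z):
    o,d=ray(n,u,v); return o+d*(z-o[2])/d[2]
def tri(a,b):
    o1,d1=ray(*a);o2,d2=ray(*b); A=np.c_[d1,-d2]; t=np.linalg.lstsq(A,o2-o1,rcond=None)[0]
    p,q=o1+d1*t[0],o2+d2*t[1]; return (p+q)/2,np.linalg.norm(p-q)
def proj(n,p):
    c,f=K(n);E=np.array(c['extrinsics']); q=E[:3,:3].T@(np.asarray(p)-E[:3,3])
    s=np.array([q[0],-q[1]])/-q[2]; s=s*(1+c['k1']*(s@s)); return s*f+[c['cx'],c['cy']]
E
python3 - <<'E'
from h import *
np.set_printoptions(precision=4,suppress=True)
for n in('side','top'):
    cam(n,n+'0.png'); print(n,optics.get_calibration(n))
print(status.get_obs())
E
```

```text
side {'vertical_fov': 45.12445465411361, 'cx': 276.58943913836686, 'cy': 203.7998836316488, 'k1': 0.06554162736873033, 'extrinsics': array([[-0.9986,  0.0062, -0.053 ,  0.483 ],
       [-0.0483, -0.5264,  0.8488,  0.9295],
       [-0.0227,  0.8502,  0.526 ,  0.759 ],
       [ 0.    ,  0.    ,  0.    ,  1.    ]])}
top {'vertical_fov': 52.41155458260617, 'cx': 274.38123450130473, 'cy': 206.01265331328355, 'k1': 0.005967132535163446, 'extrinsics': array([[ 0.0022,  0.9944, -0.1058,  0.4346],
       [-1.    ,  0.0015, -0.0065, -0.0884],
       [-0.0063,  0.1058,  0.9944,  1.3242],
       [ 0.    ,  0.    ,  0.    ,  1.    ]])}
{'time_s': 0.1, 'q': array([-1.3193,  0.1815,  1.6079,  0.    ,  1.3538, -0.2063]), 'dq': array([ 0.0005, -0.0011, -0.0026, -0.0014, -0.0003, -0.0012]), 'joint_efforts': array([ -0.0002, -44.5881, -35.2236,  -0.0004,   0.0042,   0.    ]), 'eef_pos': array([ 0.254 , -0.5153,  0.2305]), 'eef_rot': array([-0.1599, -0.6887, -0.161 ,  0.6887]), 'wrist_force': array([0.7566, 0.0721, 0.0759]), 'torque': array([-0.0408,  0.0283, -0.0423]), 'opening': 0.9994160989962947}
```

View pics/top0.png

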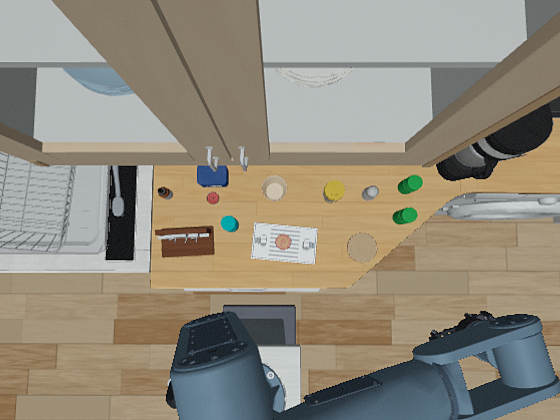

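View pics/side0.png

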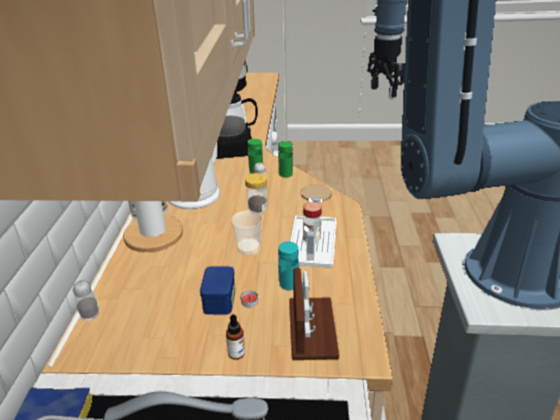

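The top picture shows the stand at about (187,241), the tray at (284,243) with the red-capped jar at (283,242), and the mat at (362,248). The turquoise jar is at (229,224) and the green ones are at (405,215) and (411,184). The side view shows the rail on the front of the stand at about (305,300). Next I'll enlarge both views.

Run:
```python
import cv2
t=cv2.imread('pics/top0.png')[215:275,145:345]; cv2.imwrite('pics/topc.png',cv2.resize(t,None,fx=4,fy=4,interpolation=cv2.INTER_CUBIC))
s=cv2.imread('pics/side0.png')[175:365,260:350]
s=cv2.resize(s,None,fx=3,fy=3,interpolation=cv2.INTER_CUBIC)
t=cv2.resize(t,(800,240),interpolation=cv2.INTER_CUBIC)
import numpy as np
cv2.imwrite('pics/c1.png',s); 
a=cv2.imread('pics/top0.png')
o=np.zeros((600,800,3),np.uint8); 
o[:240,:800]=t
s2=cv2.resize(cv2.imread('pics/side0.png')[265:365,270:350],None,fx=3.5,fy=3.5,interpolation=cv2.INTER_CUBIC); o[245:245+s2.shape[0],:s2.shape[1]]=s2
s3=cv2.resize(cv2.imread('pics/side0.png')[180:270,270:350],None,fx=3.9,fy=3.9,interpolation=cv2.INTER_CUBIC); o[245:245+s3.shape[0],300:300+s3.shape[1]]=s3
cv2.imwrite('pics/c2.png',o)
```

```text
(no output)
```

View pics/c2.png

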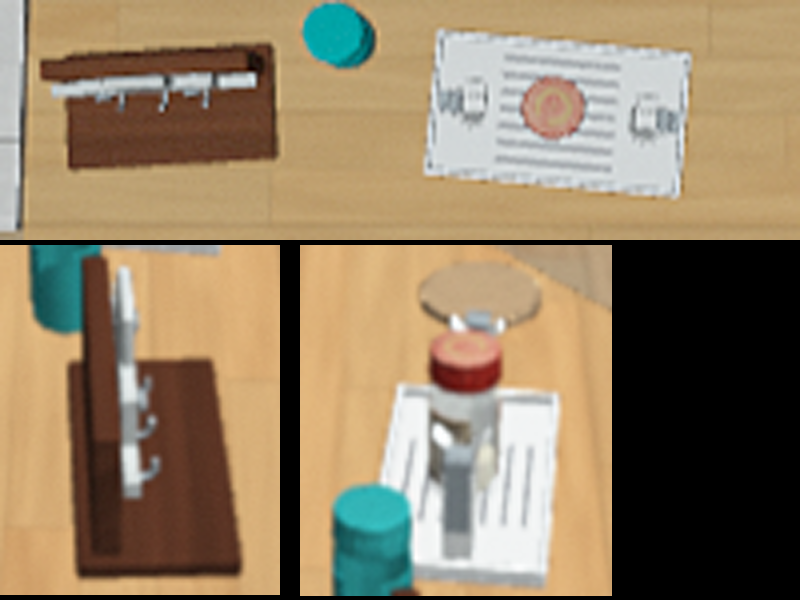

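The enlargement shows the stand, with the rail's tongues running from (52,90) to (258,80) in the crop. The tray corners are (438,30), (690,52), (679,196) and (425,174), and the cap is at (553,107). Next I'll refine these with masks.

```bash
cat > meas.py <<'E'
from h import *
np.set_printoptions(precision=4,suppress=True)
S=8
im=cv2.imread('pics/top0.png'); b=cv2.resize(im[215:275,145:390],None,fx=S,fy=S,interpolation=cv2.INTER_CUBIC)
def uv(p): return np.array([145,215])+(np.asarray(p,float)+.5)/S-.5
hsv=cv2.cvtColor(b,cv2.COLOR_BGR2HSV); H,Sa,V=[hsv[...,i].astype(int) for i in range(3)]
def big(m,x0,x1):
    m=m.copy();m[:,:x0*S]=0;m[:,x1*S:]=0
    cs=cv2.findContours(m.astype(np.uint8),cv2.RETR_EXTERNAL,cv2.CHAIN_APPROX_NONE)[0]
    return max(cs,key=cv2.contourArea)
def rect(c,z,name):
    pts=np.array([onz('top',*uv(p[0]),z)[:2]*1000 for p in c],np.float32)
    r=cv2.minAreaRect(pts); print(name,r); return cv2.boxPoints(r)
print(rect(big((Sa<60)&(V>110),100,180),.014,'tray'))
print(rect(big((V<130)&(Sa>100)|((H>170)|(H<8))&(Sa>100),5,72),.014,'stand(all)'))
r=big((Sa<70)&(V>130),10,72); print(rect(r,.0675,'rail'))
# pixel extents of stand base
c=big(((H>165)|(H<9))&(Sa>80)&(V<160),5,75); pts=uv(cv2.approxPolyDP(c,12,True)[:,0]); print('standpoly',pts)
for p in pts: print(p,onz('top',*p,.014)*1000,onz('top',*p,.1)*1000)
c=big(((H>165)|(H<15))&(Sa>80)&(V>100),125,150); pts=np.array([onz('top',*uv(p[0]),.106)[:2]*1000 for p in c],np.float32)
print('cap',cv2.minEnclosingCircle(pts),cv2.fitEllipse(pts))
m=cv2.cvtColor(b,cv2.COLOR_BGR2LAB)[...,1:].astype(int)
print('mat px',b[int(33*S),int(217*S)],b[5*S,195*S])
print('rows',[tuple(im[v,362]) for v in range(225,270,3)])
E
python3 meas.py
```

```text
tray ((460.7185974121094, -109.39046478271484), (197.92324829101562, 113.53194427490234), 84.81111907958984)
[[ 395.2352 -202.8127]
 [ 508.3019 -213.0804]
 [ 526.202   -15.9683]
 [ 413.1353   -5.7005]]Traceback (most recent call last):
  File "meas.py", line 15, in <module>
    print(rect(big((V<130)&(Sa>100)|((H>170)|(H<8))&(Sa>100),5,72),.014,'stand(all)'))
          ~~~~^^^^^^^^^^^^^^^^^^^^^^^^^^^^^^^^^^^^^^^^^^^^^^^^^^^^^^^^^^^^^^^^^^^^^^^
  File "meas.py", line 12, in rect
    pts=np.array([onz('top',*uv(p[0]),z)[:2]*1000 for p in c],np.float32)
                  ~~~^^^^^^^^^^^^^^^^^^^
  File "h.py", line 15, in onz
    o,d=ray(n,u,v); return o+d*(z-o[2])/d[2]
        ~~~^^^^^^^
  File "h.py", line 11, in ray
    c,f=K(n); d=np.array([(u-c['cx'])/f,(v-c['cy'])/f]); s=d.copy()
        ~^^^
  File "h.py", line 8, in K
    c=optics.get_calibration(n); f=210/np.tan(np.radians(c['vertical_fov'])/2)
ValueError: time passes only in moves, steps and waits
```

```bash
sed -i 's/^def K(n):/import functools\n@functools.lru_cache(None)\ndef K(n):/' h.py; python3 meas.py
```

```text
tray ((460.7185974121094, -109.39046478271484), (197.92324829101562, 113.53194427490234), 84.81111907958984)
[[ 395.2352 -202.8127]
 [ 508.3019 -213.0804]
 [ 526.202   -15.9683]
 [ 413.1353   -5.7005]]
stand(all) ((464.93841552734375, 196.02076721191406), (89.85564422607422, 179.71133422851562), 3.291907787322998)
[[414.9249 283.1483]
 [425.2445 103.7335]
 [514.9519 108.8932]
 [504.6323 288.3081]]
rail ((475.62359619140625, 221.61976623535156), (20.400358200073242, 86.50284576416016), 1.4478851556777954)
[[464.3338 264.5997]
 [466.5195 178.1244]
 [486.9134 178.6399]
 [484.7277 265.1151]]
standpoly [[206.0625 227.0625]
 [208.6875 231.6875]
 [205.6875 229.9375]
 [209.0625 234.4375]
 [209.6875 229.1875]]
[206.0625 227.0625] [508.5554 130.0673  14.    ] [503.7    115.7306 100.    ]
[208.6875 231.6875] [494.361  121.7263  14.    ] [490.4373 107.9371 100.    ]
[205.6875 229.9375] [499.7169 131.0502  14.    ] [495.4417 116.649  100.    ]
[209.0625 234.4375] [485.9304 120.4177  14.    ] [482.5601 106.7144 100.    ]
[209.6875 229.1875] [502.0426 118.794   14.    ] [497.6147 105.1972 100.    ]
[... 218 characters left out ...]
uint8(108), np.uint8(156), np.uint8(185)), (np.uint8(116), np.uint8(161), np.uint8(188)), (np.uint8(120), np.uint8(168), np.uint8(196)), (np.uint8(126), np.uint8(154), np.uint8(171)), (np.uint8(122), np.uint8(153), np.uint8(171)), (np.uint8(122), np.uint8(153), np.uint8(171)), (np.uint8(125), np.uint8(154), np.uint8(172)), (np.uint8(124), np.uint8(153), np.uint8(172)), (np.uint8(126), np.uint8(155), np.uint8(175)), (np.uint8(125), np.uint8(153), np.uint8(173)), (np.uint8(125), np.uint8(154), np.uint8(173)), (np.uint8(122), np.uint8(151), np.uint8(169)), (np.uint8(135), np.uint8(165), np.uint8(182)), (np.uint8(110), np.uint8(158), np.uint8(187)), (np.uint8(105), np.uint8(153), np.uint8(181))]
```

```bash
cat >> meas.py <<'E'
print('-----')
c=big((b[...,2].astype(int)-b[...,0]<56)&(b[...,2]>140)&(b[...,2]-b[...,0].astype(int)>35),198,240)
pts=np.array([onz('top',*uv(p[0]),.009)[:2]*1000 for p in c],np.float32); print('mat',cv2.minEnclosingCircle(pts),cv2.fitEllipse(pts))
mk=(V<120)&(Sa>100)
# bottom edge: last dark row by column
def edge(cols):
    P=[]
    for x in cols:
        r=np.where(mk[:,x])[0]; P.append(uv((x,r.max()+.5)))
    return np.array(P)
P=edge(range(22*S,64*S)); w=np.array([onz('top',*p,.014)[:2]*1000 for p in P]); k=np.polyfit(w[:,1],w[:,0],1); print('front edge x=',k,np.polyval(k,200),'res',np.std(w[:,0]-np.polyval(k,w[:,1])))
# left/right ends for rows 33..39 of base
L=[];R=[]
for y in range(28*S,38*S):
    r=np.where(mk[y,14*S:75*S])[0]+14*S; R.append(onz('top',*uv((r.max()+.5,y)),.014)[:2]*1000)
    if y>31*S: L.append(onz('top',*uv((r.min()-.5,y)),.014)[:2]*1000)
for A in(L,R):
    A=np.array(A);k=np.polyfit(A[:,0],A[:,1],1);print('side y=',k,np.polyval(k,440))
# rail tab and tongues : bright ridge per column
for x in range(11,68,3):
    g=V[:,x*S:(x+3)*S].mean(1); s=Sa[:,x*S:(x+3)*S].mean(1); wgt=np.where((s<90)&(g>120)&(np.arange(len(g))<24*S),g,0); r=np.where(wgt>0)[0]
    if len(r): print(x+146,uv((0,r.min()))[1].round(2),uv((0,r.max()))[1].round(2),onz('top',x+146,uv((0,r.mean()))[1],.0675)*1000, onz('top',x+146,uv((0,r.mean()))[1],.1345)*1000)
E
python3 meas.py|sed '1,/-----/d'
```

```text
mat ((447.7628173828125, -347.25408935546875), 46.40232849121094) ((447.6763916015625, -347.6372375488281), (89.18756866455078, 90.1121597290039), 41.936065673828125)
front edge x= [ -0.0581 432.7253] 421.10794595730863 res 0.34409552838526547
side y= [  0.0311 251.4885] 265.1900742217591
side y= [ 0.0605 78.6519] 105.25907894711719
157 235.31 238.44 [476.3983 265.0806  67.5   ] [474.1689 246.238  134.5   ]
160 235.31 238.44 [476.4137 256.2437  67.5   ] [474.1835 237.8722 134.5   ]
163 235.06 238.44 [476.7963 247.4179  67.5   ] [474.5457 229.517  134.5   ]
166 234.56 238.44 [477.5461 238.6026  67.5   ] [475.2556 221.1716 134.5   ]
169 234.31 238.44 [477.9289 229.7759  67.5   ] [475.6179 212.8155 134.5   ]
172 233.94 238.44 [478.4953 220.954   67.5   ] [476.1541 204.4639 134.5   ]
175 233.81 238.44 [478.6945 212.1216  67.5   ] [476.3428 196.1024 134.5   ]
178 233.69 236.94 [481.0974 203.3472  67.5   ] [478.6176 187.7957 134.5   ]
181 233.56 236.81 [481.4805 194.5178  67.5   ] [478.9802 179.437  134.5   ]
184 233.44 236.94 [481.4962 185.679   67.5   ] [478.9951 171.0695 134.5   ]
187 235.44 237.69 [477.4728 176.7434  67.5   ] [475.1861 162.6102 134.5   ]
190 233.06 237.81 [480.7933 167.9853  67.5   ] [478.3296 154.3191 134.5   ]
193 232.69 238.06 [480.9928 159.1522  67.5   ] [478.5186 145.9569 134.5   ]
196 232.81 237.44 [481.7434 150.3312  67.5   ] [479.2291 137.6062 134.5   ]
199 233.81 236.56 [481.5757 141.4902  67.5   ] [479.0704 129.2364 134.5   ]
202 233.06 236.69 [482.5101 132.6721  67.5   ] [479.9549 120.8885 134.5   ]
205 232.81 236.56 [483.0772 123.846   67.5   ] [480.4918 112.5329 134.5   ]
208 232.94 236.31 [483.277  115.0125  67.5   ] [480.6809 104.1703 134.5   ]
```

```bash
cat > go.py <<'E'
# usage: go.py x y z jawdeg (mm, deg): shift in tool axes from measured pose to target; jaw = direction of tool y in the xy plane
import sys,numpy as np; from scipy.spatial.transform import Rotation as R
from bench import status
o=status.get_obs(); w,x,y,z=o['eef_rot']; M=R.from_quat([x,y,z,w]).as_matrix(); p=np.array(o['eef_pos'])*1000
yaw=np.degrees(np.arctan2(M[1,1],M[0,1]))
print('t',round(o['time_s'],2),'p',p.round(1),'toolx',M[:,0].round(4),'jaw',round(yaw,2),'q6',round(o['q'][5],3),'open',round(o['opening'],3),'F',np.round(o['wrist_force'],1))
if len(sys.argv)>4:
    a=[float(v) for v in sys.argv[1:5]]; d=M.T@(np.array(a[:3])-p)
    t=np.array([np.cos(np.radians(a[3])),np.sin(np.radians(a[3])),0]); l=M.T@t
    print('shift',d.round(1),'turn',round(np.degrees(np.arctan2(l[2],l[1])),2))
E
python3 go.py 462.6 -104.3 180 -5; python3 go.py 462.6 -104.3 180 175; python3 go.py 480.5 187.5 160 3.3
```

```text
t 0.1 p [ 254.  -515.3  230.5] toolx [-4.0e-04  1.5e-03 -1.0e+00] jaw -63.77 q6 -0.206 open 0.999 F [0.8 0.1 0.1]
shift [  51.  -276.4 -368.7] turn -58.77
t 0.1 p [ 254.  -515.3  230.5] toolx [-4.0e-04  1.5e-03 -1.0e+00] jaw -63.77 q6 -0.206 open 0.999 F [0.8 0.1 0.1]
shift [  51.  -276.4 -368.7] turn 121.23
t 0.1 p [ 254.  -515.3  230.5] toolx [-4.0e-04  1.5e-03 -1.0e+00] jaw -63.77 q6 -0.206 open 0.999 F [0.8 0.1 0.1]
shift [  71.5 -530.3 -513.7] turn -67.07
```

```bash
python3 -m jog '[0,-28,-38,-6,100, 0,-56,-76,-12,100, 0,-84,-114,-18,100, 0,-112,-152,-24,100, 0,-140,-190,-30,100]'; python3 go.py 462.6 -104.3 180 -5
```

```text
time_s: 0.6
eef_pos: [0.363, -0.3043, 0.2309]
eef_rot: [0.334, 0.623, 0.335, -0.623]
wrist_force: [-0.0, -0.2, 0.6]
opening: 1.0
t 0.6 p [ 363.  -304.3  230.9] toolx [-2.e-04  5.e-04 -1.e+00] jaw -33.56 q6 -0.363 open 1.0 F [-0.  -0.2  0.6]
shift [  51.   -27.5 -221.7] turn -28.56
```

```bash
python3 -m jog '[10,-5,-45,-6,100, 20,-11,-90,-12,100, 30,-16,-134,-18,100, 40,-22,-178,-24,100, 50,-27.5,-221.7,-28.6,100]'; python3 go.py 462.6 -104.3 54 -5
python3 - <<'E'
from h import *
cam('top','top1.png');cam('side','side1.png')
t=cv2.imread('pics/top1.png')[200:275,230:330];s=cv2.imread('pics/side1.png')[120:270,265:365]
o=np.zeros((450,800,3),np.uint8);o[:375,:500]=cv2.resize(t,None,fx=5,fy=5,interpolation=2);o[:450,500:800]=cv2.resize(s,None,fx=3,fy=3,interpolation=2);cv2.imwrite('pics/c3.png',o)
E
```

```text
time_s: 1.1
eef_pos: [0.4634, -0.1048, 0.1808]
eef_rot: [-0.478, -0.521, -0.478, 0.521]
wrist_force: [0.4, -0.7, -0.0]
opening: 0.997
t 1.1 p [ 463.4 -104.8  180.8] toolx [-1.e-04 -0.e+00 -1.e+00] jaw -4.94 q6 -0.387 open 0.997 F [ 0.4 -0.7 -0. ]
shift [126.8  -0.8  -0.4] turn 0.06
```

View pics/c3.png

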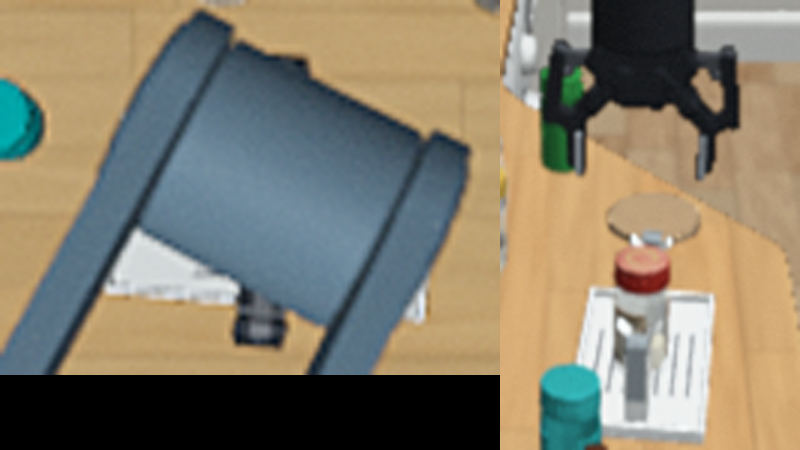

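The side crop shows the fingers at x = 580 and 703, so their midpoint is 641. The jar's cap is at 643, so the gripper is centred over it. Now I'll descend and grip.

```bash
python3 -m jog '[40,-0.8,0,0,100, 80,-0.8,0,0,100, 112,-0.8,0,0,100, 128,-0.8,0,0,100, 128,-0.8,0,0,100]'; python3 -m jog '[0,0,0,0,30, 0,0,0,0,30, 0,0,0,0,30, 0,0,0,0,30, 0,0,0,0,30]';python3 -m jog '[0,0,0,0,30, 0,0,0,0,30, 0,0,0,0,30, 0,0,0,0,30, 0,0,0,0,30]'; python3 go.py 462 -105 160 -5
```

```text
time_s: 1.7
eef_pos: [0.4598, -0.1059, 0.0507]
eef_rot: [-0.475, -0.521, -0.479, 0.523]
wrist_force: [0.9, 0.1, 0.2]
opening: 1.002
time_s: 2.2
eef_pos: [0.4635, -0.1073, 0.055]
eef_rot: [0.478, 0.522, 0.476, -0.522]
wrist_force: [-0.7, -0.4, 5.7]
opening: 0.506
time_s: 2.7
eef_pos: [0.4635, -0.1073, 0.055]
eef_rot: [0.478, 0.522, 0.476, -0.522]
wrist_force: [-0.5, 0.5, 6.0]
opening: 0.508
t 2.7 p [ 463.5 -107.3   55. ] toolx [ 0.0027 -0.0016 -1.    ] jaw -5.16 q6 -0.387 open 0.508 F [-0.5  0.5  6. ]
shift [-105.    -1.4   -2. ] turn -0.16
```

```bash
python3 -m jog '[-10,0,0,0,30, -30,0,0,0,30, -65,0,0,0,30, -100,0,0,0,30, -110,0,0,0,30]'; python3 go.py 447.7 -347.4 165 -25
python3 - <<'E'
from h import *
cam('side','side2.png');s=cv2.imread('pics/side2.png')[120:270,265:365]
cv2.imwrite('pics/c4.png',cv2.resize(s,None,fx=4,fy=4,interpolation=2))
E
```

```text
time_s: 3.2
eef_pos: [0.4646, -0.1076, 0.1681]
eef_rot: [0.48, 0.523, 0.474, -0.521]
wrist_force: [0.0, -0.4, -0.4]
opening: 0.505
t 3.2 p [ 464.6 -107.6  168.1] toolx [ 0.0069 -0.0035 -1.    ] jaw -5.16 q6 -0.387 open 0.505 F [ 0.  -0.4 -0.4]
shift [  3.9   4.7 240.3] turn 19.84
```

View pics/c4.png

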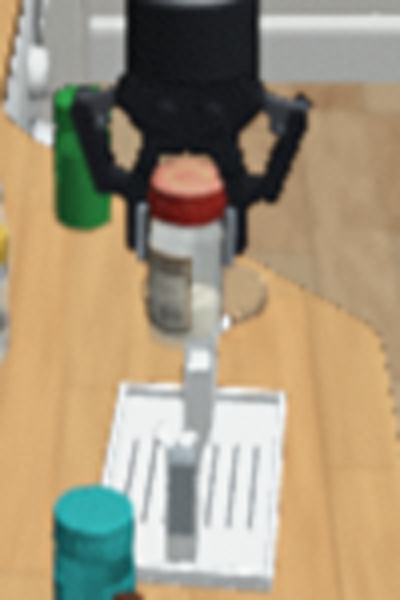

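The side crop shows the jar held upright between the fingers, with its cap top at about (188,168). The tray now holds only its posts. Next I'll work out where the jar sits relative to the TCP.

Run:
```python
from h import *
np.set_printoptions(precision=1,suppress=True)
def cap(f):
    im=cv2.imread('pics/'+f)[:, :]; b=cv2.resize(im[120:240,290:340],None,fx=8,fy=8,interpolation=2); h=cv2.cvtColor(b,cv2.COLOR_BGR2HSV).astype(int)
    m=(((h[...,0]>165)|(h[...,0]<14))&(h[...,1]>75)&(h[...,2]>95)).astype(np.uint8)
    cs=[c for c in cv2.findContours(m,0,1)[0]];c=max(cs,key=cv2.contourArea);x,y,w,hh=cv2.boundingRect(c);return x/8+290,y/8+120,w/8,hh/8
for f,z in(('side0.png',.111),('side2.png',.224)):
    x,y,w,hh=cap(f);print(f,x,y,w,hh); 
    # top disc: ellipse centre = top row + half of minor axis
    print(onz('side',x+w/2,y,z)*1000)
```

```text
side0.png 302.75 201.5 19.375 16.625
[ 461. -128.  111.]
side2.png 302.75 158.75 18.5 17.875
[ 463.7 -135.1  224. ]
```

```bash
python3 -m jog '[0,1,40,0,30, 0,2,88,0,30, 0,2,136,0,30, 0,3,184,0,30, 0,4.5,225,0,30]';  python3 go.py 447.7 -347.4 75 -5
```

```text
time_s: 3.75
eef_pos: [0.4453, -0.3329, 0.162]
eef_rot: [-0.476, -0.522, -0.477, 0.522]
wrist_force: [0.2, 0.6, -0.6]
opening: 0.509
t 3.75 p [ 445.3 -332.9  162. ] toolx [-0.0011  0.0011 -1.    ] jaw -5.22 q6 -0.764 open 0.509 F [ 0.2  0.6 -0.6]
shift [87.   3.8 14.3] turn -0.22
```

```bash
python3 -m jog '[15,3.8,14.3,0,30, 45,3.8,14.3,0,30, 75,3.8,14.3,0,30, 87,3.8,14.3,0,30, 87,3.8,14.3,0,30]';  python3 go.py 447.7 -347.4 62 -5
```

```text
time_s: 4.25
eef_pos: [0.4474, -0.3438, 0.0735]
eef_rot: [0.475, 0.522, 0.479, -0.522]
wrist_force: [-0.6, 0.5, -0.9]
opening: 0.502
t 4.25 p [ 447.4 -343.8   73.5] toolx [-0.0038  0.0045 -1.    ] jaw -5.17 q6 -0.775 open 0.502 F [-0.6  0.5 -0.9]
shift [11.5  0.7  3.6] turn -0.17
```

```bash
python3 -m jog '[3,0,2,0,30, 6,0,2,0,30, 9,0,2,0,30, 11,0,2,0,30, 11,0,2,0,30]';  python3 go.py 447.7 -347.4 59 -5;  python3 -m jog '[1,0,0,0,30, 2,0,0,0,30, 3,0,0,0,30, 3,0,0,0,30, 3,0,0,0,30]';  python3 go.py 447.7 -347.4 59 -5
```

```text
time_s: 4.75
eef_pos: [0.4489, -0.3476, 0.0654]
eef_rot: [-0.477, -0.522, -0.477, 0.522]
wrist_force: [-0.2, 0.1, -1.2]
opening: 0.508
t 4.75 p [ 448.9 -347.6   65.4] toolx [ 1.e-04 -1.e-04 -1.e+00] jaw -5.16 q6 -0.778 open 0.508 F [-0.2  0.1 -1.2]
shift [ 6.4 -1.2 -0.1] turn -0.16
time_s: 5.25
eef_pos: [0.4488, -0.3476, 0.0622]
eef_rot: [-0.477, -0.522, -0.477, 0.522]
wrist_force: [-0.0, -0.8, -0.7]
opening: 0.512
t 5.25 p [ 448.8 -347.6   62.2] toolx [-1.e-04  1.e-04 -1.e+00] jaw -5.17 q6 -0.778 open 0.512 F [-0.  -0.8 -0.7]
shift [ 3.2 -1.1 -0.1] turn -0.17
```

```bash
python3 -m jog '[1,0,0,0,30, 2,0,0,0,30, 3,0,0,0,30, 3,0,0,0,30, 3,0,0,0,30]';  python3 go.py; python3 -m jog '[1,0,0,0,30, 1,0,0,0,30, 1,0,0,0,30, 1,0,0,0,30, 1,0,0,0,30]';  python3 go.py
```

```text
time_s: 5.75
eef_pos: [0.4488, -0.3476, 0.0592]
eef_rot: [-0.477, -0.522, -0.477, 0.522]
wrist_force: [0.0, -0.6, -1.6]
opening: 0.505
t 5.75 p [ 448.8 -347.6   59.2] toolx [-1.e-04  1.e-04 -1.e+00] jaw -5.17 q6 -0.778 open 0.505 F [ 0.  -0.6 -1.6]
time_s: 6.25
eef_pos: [0.4489, -0.3478, 0.059]
eef_rot: [-0.477, -0.522, -0.477, 0.522]
wrist_force: [-2.0, 1.7, 5.3]
opening: 0.507
t 6.25 p [ 448.9 -347.8   59. ] toolx [ 0.e+00 -2.e-04 -1.e+00] jaw -5.16 q6 -0.778 open 0.507 F [-2.   1.7  5.3]
```

Contact came at z = 59 mm, as expected. Now I'll release, go straight up and check.

```bash
python3 -m jog '[0,0,0,0,55, 0,0,0,0,60, 0,0,0,0,80, 0,0,0,0,100, 0,0,0,0,100]'; python3 -m jog '[0,0,0,0,100, -20,0,0,0,100, -60,0,0,0,100, -105,0,0,0,100, -140,0,0,0,100]'; python3 -m jog '[0,0,-40,0,100, 0,0,-88,0,60, 0,0,-136,0,50, 0,0,-184,0,50, 0,0,-232,0,45]';  python3 go.py 480.5 187.7 190 3.3
python3 - <<'E'
from h import *
np.set_printoptions(precision=1,suppress=True)
cam('top','top3.png');cam('side','side3.png')
t=cv2.imread('pics/top3.png');s=cv2.imread('pics/side3.png')
o=np.zeros((400,800,3),np.uint8);o[:360,:400]=cv2.resize(t[200:290,300:400],None,fx=4,fy=4,interpolation=2);o[:400,400:800]=cv2.resize(s[130:230,260:360],None,fx=4,fy=4,interpolation=2);cv2.imwrite('pics/c5.png',o)
b=cv2.resize(t[215:275,330:390],None,fx=8,fy=8,interpolation=2);h=cv2.cvtColor(b,40).astype(int)
m=(((h[...,0]>165)|(h[...,0]<12))&(h[...,1]>90)&(h[...,2]>100)).astype(np.uint8)
c=max(cv2.findContours(m,0,1)[0],key=cv2.contourArea);p=np.array([onz('top',330+q[0][0]/8-.44,215+q[0][1]/8-.44,.115)[:2]*1000 for q in c],np.float32);print(cv2.minEnclosingCircle(p),cv2.fitEllipse(p))
E
```

```text
time_s: 6.75
eef_pos: [0.4488, -0.3477, 0.0582]
eef_rot: [0.477, 0.522, 0.477, -0.522]
wrist_force: [0.8, -1.7, 0.3]
opening: 1.005
time_s: 7.25
eef_pos: [0.4491, -0.348, 0.2009]
eef_rot: [-0.478, -0.522, -0.476, 0.522]
wrist_force: [0.3, -0.7, -0.6]
opening: 0.998
time_s: 7.75
eef_pos: [0.4695, -0.1149, 0.1984]
eef_rot: [0.477, 0.522, 0.477, -0.522]
wrist_force: [1.4, 1.2, -0.1]
opening: 0.45
t 7.75 p [ 469.5 -114.9  198.4] toolx [ 5.e-04 -1.e-04 -1.e+00] jaw -5.21 q6 -0.395 open 0.45 F [ 1.4  1.2 -0.1]
shift [   8.4  -16.5 -302.3] turn -8.51
((450.2549743652344, -342.624755859375), 23.181888580322266) ((450.06695556640625, -341.3668518066406), (39.80473327636719, 41.46293640136719), 87.96831512451172)
```

View pics/c5.png

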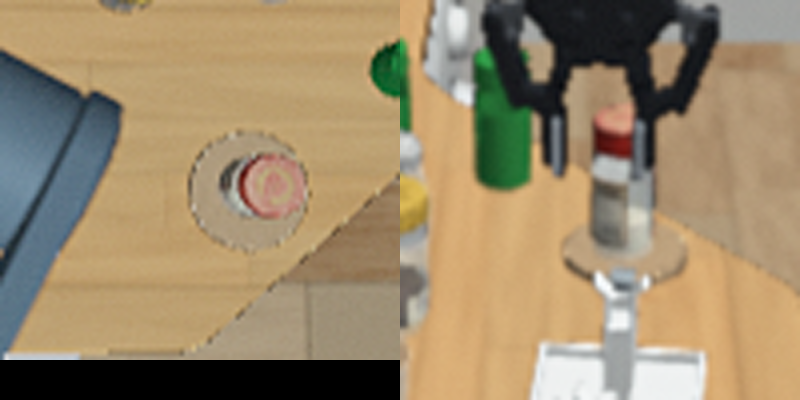

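The jar stands upright on the mat, with the mat centred at (249,192) and the cap top at about (274,186) in the crop, leaning outward with parallax. Next I'll correct for the cap's visible side wall.

Run:
```python
from h import *
np.set_printoptions(precision=1,suppress=True)
t=cv2.imread('pics/top3.png')
b=cv2.resize(t[225:265,340:390],None,fx=8,fy=8,interpolation=2);h=cv2.cvtColor(b,40).astype(int)
for nm,m in(('top',((h[...,0]>165)|(h[...,0]<14))&(h[...,1]>70)&(h[...,2]>175)),('all',((h[...,0]>165)|(h[...,0]<12))&(h[...,1]>90)&(h[...,2]>80))):
    c=max(cv2.findContours(m.astype(np.uint8),0,1)[0],key=cv2.contourArea)
    p=np.array([onz('top',340+q[0][0]/8-.44,225+q[0][1]/8-.44,.115)[:2]*1000 for q in c],np.float32);print(nm,p.min(0),p.max(0),cv2.fitEllipse(p))
```

```text
top [ 427.1 -367.2] [ 473.4 -324.6] ((449.7309265136719, -345.5019226074219), (40.860137939453125, 41.53867721557617), 118.48421478271484)
all [ 427.4 -353.2] [ 473.  -319.7] ((450.0615539550781, -341.5386047363281), (40.25371551513672, 41.58283996582031), 102.5545425415039)
```

The jar is within about 3 mm of the mat's centre. Next, the rail.

```bash
python3 -m jog '[0,-3,-46,-2,45, 0,-6,-92,-4,45, 0,-8,-138,-6,45, 0,-10,-184,-8,45, 0,-13,-230,-8.5,45]'; python3 go.py 480.5 187.7 180 3.3
```

```text
time_s: 8.35
eef_pos: [0.4778, 0.1147, 0.1985]
eef_rot: [0.515, 0.485, 0.514, -0.485]
wrist_force: [1.3, 0.2, -0.0]
opening: 0.452
t 8.35 p [477.8 114.7 198.5] toolx [ 9.e-04 -3.e-04 -1.e+00] jaw 3.35 q6 -0.065 open 0.452 F [ 1.3  0.2 -0. ]
shift [ 18.5   6.9 -72.7] turn 0.05
```

```bash
python3 -m jog '[4,2,-20,0,45, 10,5,-50,0,45, 18,6.9,-72.7,0,45, 18,6.9,-72.7,0,45, 18,6.9,-72.7,0,45]'; python3 go.py 480.5 187.7 106 3.3
python3 - <<'E'
from h import *
np.set_printoptions(precision=1,suppress=True)
cam('top','top4.png');cam('side','side4.png')
t=cv2.imread('pics/top4.png');s=cv2.imread('pics/side4.png')
o=np.zeros((480,800,3),np.uint8);o[:300,:400]=cv2.resize(t[205:280,145:245],None,fx=4,fy=4,interpolation=2);o[:480,400:800]=cv2.resize(s[240:336,270:350],None,fx=5,fy=5,interpolation=2);cv2.imwrite('pics/c6.png',o)
print([proj('side',np.array(p)) for p in([.4815,.1877,.1345],[.4805,.209,.1345],[.4818+.0,.1877-.022,.1345])], proj('side',np.array(status.get_obs()['eef_pos'])))
E
```

```text
time_s: 8.85
eef_pos: [0.4802, 0.1861, 0.1801]
eef_rot: [0.515, 0.485, 0.515, -0.485]
wrist_force: [-0.6, -0.0, -0.6]
opening: 0.454
t 8.85 p [480.2 186.1 180.1] toolx [-6.e-04 -7.e-04 -1.e+00] jaw 3.38 q6 0.081 open 0.454 F [-0.6 -0.  -0.6]
shift [74.1  0.4 -1.6] turn 0.08
[array([303.8, 278. ]), array([304.3, 285.5]), array([303.7, 270.6])] [304.4 258. ]
```

View pics/c6.png

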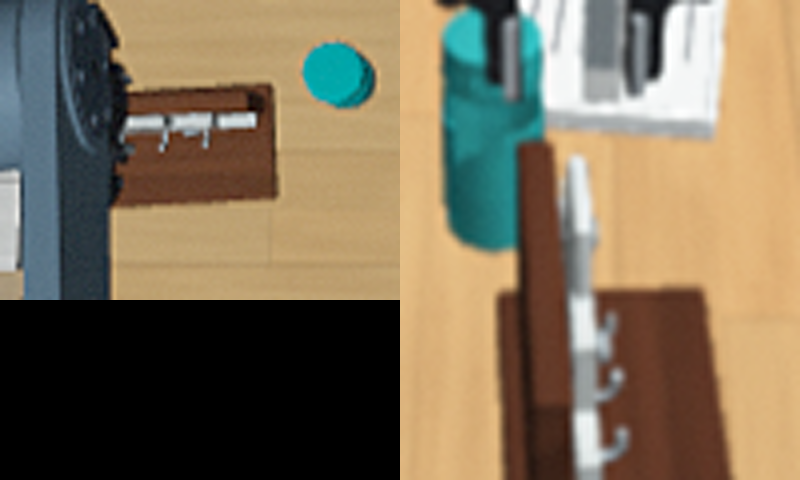

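The side crop shows the open fingers at columns 510 and 637. The tab's top runs from about (577,158) to (581,208), slightly in front of where I predicted it.

Run:
```python
from h import *
np.set_printoptions(precision=1,suppress=True)
s=cv2.imread('pics/side4.png')
b=cv2.resize(s[262:300,295:315],None,fx=8,fy=8,interpolation=2);h=cv2.cvtColor(b,40).astype(int)
m=(h[...,1]<60)&(h[...,2]>150)
for y in range(0,37*8,8):
    r=np.where(m[y])[0]
    if len(r):
        u=295+(r.min()+r.max())/16-.44; v=262+y/8-.44; print(round(v,1),round(295+r.min()/8,2),round(295+r.max()/8,2), onz('side',u,v,.1345)*1000)
```

```text
261.6 299.0 314.88 [476.3 137.7 134.5]
262.6 299.12 314.88 [476.2 140.8 134.5]
263.6 299.12 314.88 [476.2 144.  134.5]
264.6 299.0 314.88 [476.3 147.1 134.5]
265.6 298.88 314.88 [476.4 150.2 134.5]
266.6 299.0 299.0 [491.8 153.6 134.5]
270.6 304.5 306.0 [479.6 165.6 134.5]
271.6 303.62 307.0 [479.5 168.6 134.5]
272.6 303.38 307.38 [479.4 171.6 134.5]
273.6 303.38 307.62 [479.1 174.5 134.5]
274.6 303.25 307.62 [479.3 177.5 134.5]
275.6 302.5 307.75 [479.8 180.5 134.5]
276.6 302.0 307.88 [480.2 183.4 134.5]
277.6 302.12 308.0 [480.  186.3 134.5]
278.6 301.88 308.12 [480.1 189.2 134.5]
279.6 301.62 308.38 [480.1 192.1 134.5]
280.6 301.88 308.38 [479.8 195.  134.5]
281.6 304.5 308.38 [477.4 197.7 134.5]
282.6 304.62 308.75 [476.9 200.6 134.5]
283.6 304.62 309.25 [476.5 203.4 134.5]
284.6 304.62 309.62 [476.1 206.2 134.5]
285.6 304.88 309.62 [475.9 209.  134.5]
286.6 305.38 309.62 [475.4 211.7 134.5]
287.6 306.0 309.62 [474.9 214.5 134.5]
288.6 306.0 309.25 [475.2 217.3 134.5]
289.6 306.0 308.62 [475.8 220.  134.5]
290.6 305.88 308.38 [476.2 222.7 134.5]
291.6 305.88 308.25 [476.3 225.5 134.5]
292.6 306.0 308.25 [476.2 228.2 134.5]
293.6 306.12 308.12 [476.2 230.8 134.5]
294.6 306.25 308.25 [476.  233.5 134.5]
295.6 306.12 308.12 [476.2 236.2 134.5]
296.6 306.25 308.25 [476.  238.8 134.5]
297.6 306.12 308.38 [476.  241.4 134.5]
```

```bash
python3 -m jog '[20,-0.4,-1.5,0,45, 45,-0.4,-1.5,0,45, 63,-0.4,-1.5,0,45, 70,-0.4,-1.5,0,45, 74,-0.4,-1.5,0,45]'; python3 -m jog '[0,0,0,0,45, 0,0,0,0,30, 0,0,0,0,20, 0,0,0,0,15, 0,0,0,0,15]'; python3 go.py 479.7 187.5 106 3.3
```

```text
time_s: 9.45
eef_pos: [0.4799, 0.1872, 0.1061]
eef_rot: [0.514, 0.485, 0.514, -0.486]
wrist_force: [0.7, -0.2, 0.1]
opening: 0.447
time_s: 9.95
eef_pos: [0.4799, 0.1882, 0.1067]
eef_rot: [0.515, 0.485, 0.514, -0.485]
wrist_force: [-0.1, -0.2, -0.6]
opening: 0.152
t 9.95 p [479.9 188.2 106.7] toolx [ 8.e-04  1.e-04 -1.e+00] jaw 3.34 q6 0.085 open 0.152 F [-0.1 -0.2 -0.6]
shift [ 0.7 -0.3  0.7] turn 0.04
```

```bash
python3 -m jog '[0,0,0,0,0, 0,0,0,0,0, 0,0,0,0,0, 0,0,0,0,0, 0,0,0,0,0]'; python3 go.py; python3 -m jog '[-4,0,0,0,0, -8,0,0,0,0, -13,0,0,0,0, -18,0,0,0,0, -21.5,0,0,0,0]'; python3 go.py; python3 -m jog '[0,0,0,0,0, 0,0,0,0,0, 0,0,0,0,0, 0,0,0,0,0, 0,0,0,0,0]'; python3 go.py
```

```text
time_s: 10.45
eef_pos: [0.4796, 0.1882, 0.1065]
eef_rot: [0.514, 0.485, 0.514, -0.485]
wrist_force: [-4.2, -0.6, 5.8]
opening: 0.084
t 10.45 p [479.6 188.2 106.5] toolx [-2.e-04  0.e+00 -1.e+00] jaw 3.34 q6 0.085 open 0.084 F [-4.2 -0.6  5.8]
time_s: 10.95
eef_pos: [0.4797, 0.1881, 0.1283]
eef_rot: [0.514, 0.485, 0.514, -0.485]
wrist_force: [-0.3, 0.7, -2.2]
opening: 0.083
t 10.95 p [479.7 188.1 128.3] toolx [ 0.e+00  1.e-04 -1.e+00] jaw 3.32 q6 0.085 open 0.083 F [-0.3  0.7 -2.2]
time_s: 11.45
eef_pos: [0.4797, 0.1881, 0.1277]
eef_rot: [0.514, 0.485, 0.514, -0.485]
wrist_force: [0.3, -0.4, -1.9]
opening: 0.085
t 11.45 p [479.7 188.1 127.7] toolx [-1.e-04 -0.e+00 -1.e+00] jaw 3.33 q6 0.085 open 0.085 F [ 0.3 -0.4 -1.9]
```

The rail's weight is now on the wrist and the lift is 21.2 mm. Now I'll pull it towards the front.

```bash
python3 -m jog '[-0.3,-3,0,0,0, -0.3,-6,0,0,0, -0.3,-9,0,0,0, -0.3,-12,0,0,0, -0.3,-14,0,0,0]'; python3 go.py; python3 -m jog '[0,-4,0,0,0, 0,-9,0,0,0, 0,-14,0,0,0, 0,-19,0,0,0, 0,-21,0,0,0]'; python3 go.py
```

```text
time_s: 11.95
eef_pos: [0.4653, 0.1873, 0.1281]
eef_rot: [0.514, 0.485, 0.514, -0.485]
wrist_force: [0.6, -0.2, -2.2]
opening: 0.083
t 11.95 p [465.3 187.3 128.1] toolx [-1.e-04  0.e+00 -1.e+00] jaw 3.33 q6 0.087 open 0.083 F [ 0.6 -0.2 -2.2]
time_s: 12.45
eef_pos: [0.444, 0.1861, 0.128]
eef_rot: [0.514, 0.485, 0.514, -0.485]
wrist_force: [-1.1, -0.2, -1.1]
opening: 0.084
t 12.45 p [444.  186.1 128. ] toolx [-3.e-04  0.e+00 -1.e+00] jaw 3.34 q6 0.091 open 0.084 F [-1.1 -0.2 -1.1]
```

```bash
python3 -m jog '[-30,0,0,0,0, -70,0,0,0,0, -90,0,20,0,0, -95,0,60,0,0, -95,0,105,0,0]'; python3 go.py 460.7 -109.4 200 -5.2
```

```text
time_s: 12.95
eef_pos: [0.4516, 0.0808, 0.2249]
eef_rot: [0.516, 0.485, 0.514, -0.484]
wrist_force: [1.5, 0.6, -2.3]
opening: 0.079
t 12.95 p [451.6  80.8 224.9] toolx [ 3.8e-03 -1.0e-04 -1.0e+00] jaw 3.49 q6 -0.144 open 0.079 F [ 1.5  0.6 -2.3]
shift [ 25.   -2.6 190.4] turn 8.69
```

```bash
python3 -m jog '[0,0,46,2,0, 0,-1,92,4,0, 10,-2,138,6,0, 20,-2.6,180,8,0, 24,-2.6,190.4,8.6,0]'; python3 -m jog '[0,0,0,0,0, 0,0,0,0,0, 0,0,0,0,0, 0,0,0,0,0, 0,0,0,0,0]';python3 go.py 460.7 -109.4 175 -5.2;  python3 - <<'E'
from h import *
cam('top','top5.png');cam('side','side5.png')
t=cv2.imread('pics/top5.png');s=cv2.imread('pics/side5.png')
o=np.zeros((480,800,3),np.uint8);o[:300,:400]=cv2.resize(t[205:280,235:335],None,fx=4,fy=4,interpolation=2);o[:480,400:800]=cv2.resize(s[165:285,260:360],None,fx=4,fy=4,interpolation=2);cv2.imwrite('pics/c7.png',o)
E
```

```text
time_s: 13.45
eef_pos: [0.4589, -0.1127, 0.1985]
eef_rot: [-0.475, -0.523, -0.475, 0.524]
wrist_force: [-0.4, -0.5, -1.5]
opening: 0.083
time_s: 13.95
eef_pos: [0.4595, -0.108, 0.1994]
eef_rot: [0.477, 0.522, 0.477, -0.522]
wrist_force: [0.5, -0.0, -1.5]
opening: 0.08
t 13.95 p [ 459.5 -108.   199.4] toolx [ 6.e-04 -2.e-04 -1.e+00] jaw -5.16 q6 -0.393 open 0.08 F [ 0.5 -0.  -1.5]
shift [24.4  1.3  1.2] turn 0.04
```

View pics/c7.png

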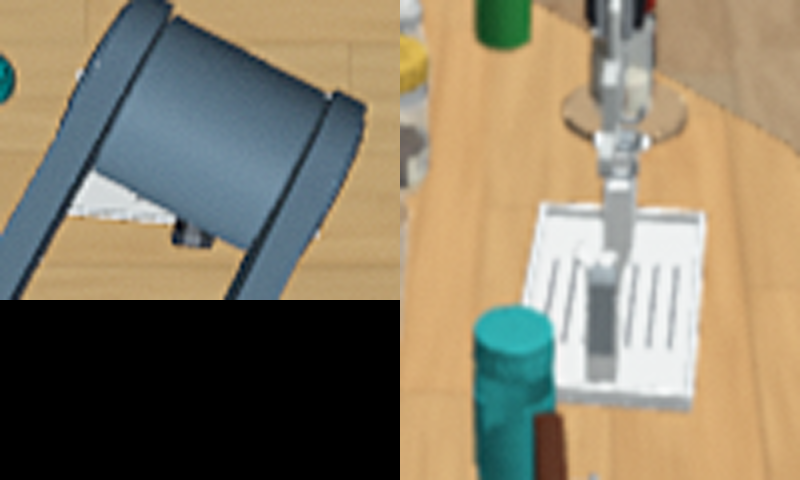

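The top view is hidden by the arm. The side crop shows the near clip centred at column 602 (rows 270–355), the far post at about 619, and the rail's near tongue above at about (612,90). Next I'll check the x alignment numerically.

Run:
```python
from h import *
np.set_printoptions(precision=2,suppress=True)
a=np.radians(-5.19);R=np.array([[np.cos(a),-np.sin(a),0],[np.sin(a),np.cos(a),0],[0,0,1]])
o=np.array([460.7,-109.4,0])
cr=lambda p:(proj('side',p/1000)-[260,165])*4+[400,0]
for q in([0,85,20],[0,85,50],[0,85,80],[0,75,89],[0,-69,89],[0,-69,55],[-55,98,14],[55,98,14],[-55,-98,14],[55,-98,14]): print('tray',q,cr(o+R@np.array(q)))
r=np.array([459.5,-108.5,199.4-57]);
for q in([0,75,0],[0,75,18],[0,-75,18],[0,22,85],[0,48,50]): print('rail',q,cr(r+R@np.array(q)))
s=cv2.imread('pics/side5.png');b=cv2.resize(s[165:285,260:360],None,fx=4,fy=4,interpolation=2);g=cv2.cvtColor(b,6).astype(int)
for y in(40,60,80,100,120,140,160,180,200,220,240,265,280,300,320,340,365,390,395,400): print(y,[int(v) for v in g[y,176:248:4]])
```

```text
tray [0, 85, 20] [597.23 368.17]
tray [0, 85, 50] [597.78 327.31]
tray [0, 85, 80] [598.35 285.37]
tray [0, 75, 89] [599.96 262.67]
tray [0, -69, 89] [618.66 134.44]
tray [0, -69, 55] [617.77 179.39]
tray [-55, 98, 14] [689.35 396.46]
tray [55, 98, 14] [502.44 383.39]
tray [-55, -98, 14] [702.68 212.68]
tray [55, -98, 14] [538.34 203.26]
rail [0, 75, 0] [603.23 185.76]
rail [0, 75, 18] [603.64 158.67]
rail [0, -75, 18] [623.33  31.97]
rail [0, 22, 85] [612.89   8.42]
rail [0, 48, 50] [608.3   85.14]
40 [181, 183, 182, 165, 123, 93, 89, 91, 102, 134, 160, 145, 128, 137, 153, 160, 159, 156]
60 [180, 183, 182, 152, 107, 96, 107, 133, 151, 164, 182, 173, 151, 152, 159, 159, 158, 157]
80 [178, 182, 180, 148, 107, 100, 140, 197, 226, 226, 198, 165, 175, 202, 214, 216, 217, 212]
100 [164, 166, 168, 163, 138, 105, 101, 123, 136, 137, 144, 147, 137, 153, 175, 184, 188, 188]
120 [162, 168, 169, 166, 166, 166, 156, 142, 136, 137, 144, 145, 153, 162, 159, 141, 133, 154]
140 [174, 160, 139, 112, 125, 214, 248, 229, 224, 212, 196, 175, 166, 169, 159, 118, 146, 234]
160 [176, 174, 176, 178, 178, 17
[... 597 characters left out ...]
 187, 232, 243, 197, 203, 236, 244]
300 [237, 248, 227, 159, 112, 106, 108, 107, 104, 121, 168, 221, 243, 209, 180, 216, 243, 245]
320 [243, 249, 218, 149, 109, 106, 108, 107, 104, 118, 165, 218, 229, 189, 207, 239, 244, 244]
340 [244, 228, 185, 135, 110, 107, 108, 107, 106, 123, 173, 224, 202, 190, 224, 243, 244, 220]
365 [242, 246, 216, 171, 159, 161, 163, 163, 160, 161, 192, 230, 242, 240, 239, 240, 239, 239]
390 [184, 194, 203, 206, 206, 207, 213, 219, 219, 211, 207, 213, 219, 222, 222, 223, 231, 237]
395 [161, 162, 163, 164, 160, 158, 161, 163, 163, 163, 164, 168, 172, 176, 178, 181, 190, 197]
400 [154, 154, 158, 161, 162, 162, 161, 159, 160, 161, 159, 159, 164, 164, 160, 158, 158, 158]
```

Run:
```python
import cv2
s=cv2.imread('pics/side5.png')[140:240,285:335]; s=cv2.resize(s,None,fx=6,fy=6,interpolation=2)
cv2.imwrite('pics/c8.png',s)
```

```text
(no output)
```

View pics/c8.png

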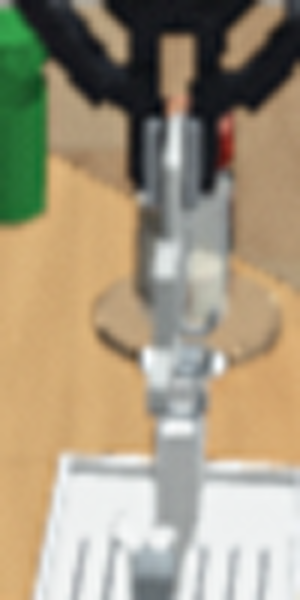

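The zoom shows the rail plumb in the fingers: tab at column 173, middle part's near top edge at (166,275), predicted (162,278). The near clip and far post have similar offsets, so the rail lines up with the tray to about 1 mm. I'll go down to just above the cheeks.

```bash
python3 go.py 460.1 -109.2 150 -5.0; python3 -m jog '[10,0.5,1.2,0,0, 25,0.6,1.2,0,0, 40,0.6,1.2,0,0, 49,0.6,1.2,0,0, 49,0.6,1.2,0,0]'; python3 -m jog '[0,0,0,0,0, 0,0,0,0,0, 0,0,0,0,0, 0,0,0,0,0, 0,0,0,0,0]'; python3 go.py 460.1 -109.2 140 -5.0
```

```text
t 14.05 p [ 459.5 -108.4  199.3] toolx [ 4.e-04 -1.e-04 -1.e+00] jaw -5.2 q6 -0.393 open 0.081 F [-0.4  0.3 -1.4]
shift [49.3  0.7  0.7] turn -0.2
time_s: 14.55
eef_pos: [0.4586, -0.1097, 0.1483]
eef_rot: [-0.475, -0.522, -0.478, 0.523]
wrist_force: [-0.1, -0.2, -1.7]
opening: 0.081
time_s: 15.05
eef_pos: [0.46, -0.1103, 0.1504]
eef_rot: [0.477, 0.523, 0.476, -0.522]
wrist_force: [-0.3, -0.3, -1.3]
opening: 0.078
t 15.05 p [ 460.  -110.3  150.4] toolx [ 6.e-04 -3.e-04 -1.e+00] jaw -5.27 q6 -0.395 open 0.078 F [-0.3 -0.3 -1.3]
shift [10.4  0.  -1.1] turn -0.27
```

```bash
python3 -m jog '[2,0,-1,-0.2,0, 4,0,-1,-0.2,0, 6,0,-1,-0.2,0, 8,0,-1,-0.2,0, 8,0,-1,-0.2,0]'; python3 go.py; python3 -m jog '[1,0,0,0,0, 2,0,0,0,0, 3,0,0,0,0, 4,0,0,0,0, 4,0,0,0,0]'; python3 go.py;  python3 -m jog '[1,0,0,0,0, 2,0,0,0,0, 3,0,0,0,0, 4,0,0,0,0, 4,0,0,0,0]'; python3 go.py
```

```text
time_s: 15.55
eef_pos: [0.4596, -0.1091, 0.1416]
eef_rot: [-0.477, -0.522, -0.478, 0.522]
wrist_force: [0.6, -0.1, -0.8]
opening: 0.078
t 15.55 p [ 459.6 -109.1  141.6] toolx [-8.e-04  4.e-04 -1.e+00] jaw -5.07 q6 -0.397 open 0.078 F [ 0.6 -0.1 -0.8]
time_s: 16.05
eef_pos: [0.4598, -0.1092, 0.1379]
eef_rot: [-0.477, -0.522, -0.478, 0.522]
wrist_force: [-0.6, 0.7, -3.0]
opening: 0.081
t 16.05 p [ 459.8 -109.2  137.9] toolx [-3.e-04  1.e-04 -1.e+00] jaw -5.07 q6 -0.397 open 0.081 F [-0.6  0.7 -3. ]
time_s: 16.55
eef_pos: [0.4603, -0.1094, 0.1344]
eef_rot: [0.478, 0.522, 0.477, -0.522]
wrist_force: [0.0, -1.1, 1.3]
opening: 0.081
t 16.55 p [ 460.3 -109.4  134.4] toolx [ 9.e-04 -3.e-04 -1.e+00] jaw -5.08 q6 -0.397 open 0.081 F [ 0.  -1.1  1.3]
```

```bash
python3 -m jog '[1,0,0,0,0, 2,0,0,0,0, 3,0,0,0,0, 4,0,0,0,0, 4,0,0,0,0]'; python3 go.py; python3 -m jog '[1,0,0,0,0, 2,0,0,0,0, 3,0,0,0,0, 4,0,0,0,0, 4,0,0,0,0]'; python3 go.py
```

```text
time_s: 17.05
eef_pos: [0.4595, -0.109, 0.1295]
eef_rot: [-0.477, -0.521, -0.478, 0.522]
wrist_force: [0.7, -1.3, -1.4]
opening: 0.076
t 17.05 p [ 459.5 -109.   129.5] toolx [-9.e-04  5.e-04 -1.e+00] jaw -5.07 q6 -0.397 open 0.076 F [ 0.7 -1.3 -1.4]
time_s: 17.55
eef_pos: [0.4597, -0.1091, 0.1257]
eef_rot: [-0.477, -0.522, -0.478, 0.522]
wrist_force: [1.1, -1.6, -2.4]
opening: 0.082
t 17.55 p [ 459.7 -109.1  125.7] toolx [-4.e-04  3.e-04 -1.e+00] jaw -5.07 q6 -0.397 open 0.082 F [ 1.1 -1.6 -2.4]
```

```bash
python3 -m jog '[1,0,0,0,0, 2,0,0,0,0, 3,0,0,0,0, 4,0,0,0,0, 4,0,0,0,0]'; python3 go.py; python3 -m jog '[1,0,0,0,0, 2,0,0,0,0, 3,0,0,0,0, 4,0,0,0,0, 4,0,0,0,0]'; python3 go.py;  python3 -m jog '[1,0,0,0,0, 2,0,0,0,0, 3,0,0,0,0, 4,0,0,0,0, 4,0,0,0,0]'; python3 go.py
```

```text
time_s: 18.05
eef_pos: [0.4599, -0.1092, 0.1219]
eef_rot: [0.477, 0.522, 0.477, -0.522]
wrist_force: [0.4, -0.8, -2.0]
opening: 0.085
t 18.05 p [ 459.9 -109.2  121.9] toolx [-0.e+00  1.e-04 -1.e+00] jaw -5.08 q6 -0.397 open 0.085 F [ 0.4 -0.8 -2. ]
time_s: 18.55
eef_pos: [0.4597, -0.1091, 0.1177]
eef_rot: [-0.477, -0.522, -0.478, 0.522]
wrist_force: [0.8, -1.1, -4.5]
opening: 0.083
t 18.55 p [ 459.7 -109.1  117.7] toolx [-4.e-04  2.e-04 -1.e+00] jaw -5.07 q6 -0.397 open 0.083 F [ 0.8 -1.1 -4.5]
time_s: 19.05
eef_pos: [0.4595, -0.109, 0.1136]
eef_rot: [-0.477, -0.522, -0.478, 0.522]
wrist_force: [0.1, -0.7, -5.7]
opening: 0.084
t 19.05 p [ 459.5 -109.   113.6] toolx [-8.e-04  4.e-04 -1.e+00] jaw -5.07 q6 -0.397 open 0.084 F [ 0.1 -0.7 -5.7]
```

```bash
python3 -m jog '[1,0,0,0,0, 2,0,0,0,0, 2.5,0,0,0,0, 2.5,0,0,0,0, 2.5,0,0,0,0]'; python3 go.py; python3 -m jog '[1,0,0,0,0, 1.5,0,0,0,0, 2,0,0,0,0, 2,0,0,0,0, 2,0,0,0,0]'; python3 go.py
```

```text
time_s: 19.55
eef_pos: [0.4603, -0.1093, 0.1122]
eef_rot: [0.478, 0.522, 0.477, -0.521]
wrist_force: [-2.0, 2.0, 5.0]
opening: 0.078
t 19.55 p [ 460.3 -109.3  112.2] toolx [ 8.e-04 -1.e-04 -1.e+00] jaw -5.07 q6 -0.397 open 0.078 F [-2.  2.  5.]
time_s: 20.05
eef_pos: [0.4607, -0.1093, 0.1121]
eef_rot: [0.478, 0.522, 0.477, -0.521]
wrist_force: [-7.2, 4.6, 22.6]
opening: 0.083
t 20.05 p [ 460.7 -109.3  112.1] toolx [ 1.3e-03 -4.0e-04 -1.0e+00] jaw -5.05 q6 -0.397 open 0.083 F [-7.2  4.6 22.6]
```

The rail stopped hard at TCP z = 112.1 mm, against 112 mm predicted for home. Now I'll relax, release, retract clear and look.

```bash
python3 -m jog '[-1,0,0,0,0, -2,0,0,0,0, -3,0,0,0,0, -3,0,0,0,20, -3,0,0,0,45]'; python3 -m jog '[0,0,0,0,45, 0,0,0,0,45, 0,0,0,0,45, -10,0,0,0,45, -30,0,0,0,45]'; python3 -m jog '[-40,0,0,0,45, -90,0,0,0,45, -110,-30,0,0,45, -110,-70,0,0,45, -110,-100,0,0,45]'; python3 -m jog '[0,-20,40,0,45, 0,-40,85,0,45, 0,-50,130,0,45, 0,-50,175,0,45, 0,-50,220,0,45]';python3 go.py
python3 - <<'E'
from h import *
cam('top','top9.png');cam('side','side9.png')
t=cv2.imread('pics/top9.png');s=cv2.imread('pics/side9.png')
o=np.zeros((600,800,3),np.uint8);o[:600,:300]=cv2.resize(s[165:285,285:345],(300,600),interpolation=2);o[:300,300:800]=cv2.resize(t[210:270,235:335],(500,300),interpolation=2);o[300:600,300:800]=cv2.resize(t[155:287,150:370],(500,300),interpolation=2);cv2.imwrite('pics/c9.png',o)
E
```

```text
time_s: 20.55
eef_pos: [0.4599, -0.1093, 0.1124]
eef_rot: [-0.477, -0.522, -0.477, 0.522]
wrist_force: [-0.5, -0.7, 0.3]
opening: 0.357
time_s: 21.05
eef_pos: [0.4588, -0.1087, 0.142]
eef_rot: [-0.476, -0.521, -0.479, 0.522]
wrist_force: [-0.0, -0.3, -0.2]
opening: 0.449
time_s: 21.55
eef_pos: [0.3592, -0.1002, 0.254]
eef_rot: [0.478, 0.522, 0.477, -0.521]
wrist_force: [-0.4, -0.5, 0.5]
opening: 0.448
time_s: 22.05
eef_pos: [0.2902, -0.3172, 0.2538]
eef_rot: [-0.478, -0.522, -0.476, 0.522]
wrist_force: [0.8, 0.4, 0.2]
opening: 0.451
t 22.05 p [ 290.2 -317.2  253.8] toolx [ 0.0012 -0.002  -1.    ] jaw -5.13 q6 -1.018 open 0.451 F [0.8 0.4 0.2]
```

View pics/c9.png

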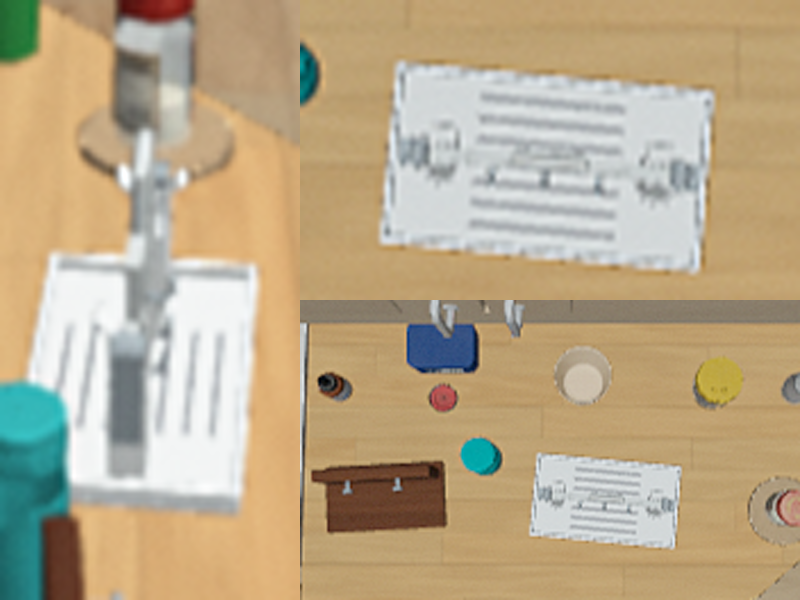

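The picture shows the rail between both clips with its three hooks forward. The stand is bare with both screws showing, the jar is on the mat, and the bystanders look unmoved. One last check: have the clips returned to their closed positions compared with the first picture, and is anything else changed?

Run:
```python
from h import *
np.set_printoptions(precision=2,suppress=True)
a=cv2.imread('pics/top0.png',0).astype(np.float32);b=cv2.imread('pics/top9.png',0).astype(np.float32)
for n,(u0,u1,v0,v1) in dict(clipL=(253,262,232,250),clipR=(308,318,235,253),ref_corner=(250,258,218,230)).items():
    f=lambda x:cv2.resize(x[v0-3:v1+3,u0-3:u1+3],None,fx=4,fy=4,interpolation=2)
    A=f(a)[12:-12,12:-12].copy();r=cv2.matchTemplate(f(b),A,cv2.TM_CCOEFF_NORMED);i=np.unravel_index(r.argmax(),r.shape);print(n,'shift px (u,v)',(i[1]-12)/4,(i[0]-12)/4,'score',round(float(r.max()),3))
d=np.abs(a-b)>25
for n,(u,v) in dict(tin=(212,177),glass=(274,188),coffee=(334,190),shaker=(371,192),bottle=(165,192),candle=(213,198),turq=(229,224),g1=(405,215),g2=(411,184)).items(): print(n,int(d[v-12:v+13,u-12:u+13].sum()),end=' ')
# level: rail plate top edges, side view near vs far not separable; report rail top line in top view
o=status.get_obs();print(o['time_s'],o['wrist_force'])
```

```text
clipL shift px (u,v) 0.0 0.0 score 0.996
clipR shift px (u,v) 0.0 0.0 score 0.996
ref_corner shift px (u,v) 0.0 0.0 score 0.998
tin 0 glass 0 coffee 0 shaker 15 bottle 0 candle 0 turq 0 g1 0 g2 0 22.15 [-0.33  1.3   0.09]
```

Run:
```python
from h import *
a=cv2.imread('pics/top0.png');b=cv2.imread('pics/top9.png');c=cv2.imread('pics/top3.png')
for n,x in(('top3',c),('top9',b)):
    r=cv2.matchTemplate(x[174:212,353:391],a[180:206,359:385],cv2.TM_CCOEFF_NORMED);i=np.unravel_index(r.argmax(),r.shape);print(n,i[1]-6,i[0]-6,r.max())
d=np.abs(a[...,1].astype(int)-b[...,1])>25
print(np.argwhere(d[175:210,355:390])+[175,355])
```

```text
top3 0 0 0.9347934
top9 0 0 0.93903685
[[187 377]
 [189 365]
 [189 367]
 [189 377]
 [190 367]
 [190 372]
 [190 374]
 [191 367]
 [192 362]
 [192 367]
 [192 373]
 [192 374]
 [192 375]
 [194 368]]
```

```bash
python3 -c "
from bench import hand_in; print(hand_in())"
```

```text
the job is handed in; nothing more can be done
None
```

I moved the jar to the mat first, then took the rail off the screws and pressed it into the tray's clips. I handed the job in at about 22 s of the 61 s allowed, with the gripper well clear of everything.

- **Jar:** it stands upright on the cork mat, about 2–3 mm from the middle as measured from the top camera.
- **Rail:** I lifted it 21 mm, pulled it 36 mm forward and pressed it down between the clips. As it neared its seats the clips pulled it down with about 4 N. It then stopped hard under about 23 N, with the tool at 112.1 mm; I had predicted 112 mm for the rail at home.
- **Clips:** both look exactly as they did in the first picture (0.0 px shift), so they closed over the rail's ends. I judged that it sits level from the vertical grip and the stop height, as neither camera shows the level directly.
- **Other things:** eight of the nine other objects checked show no change in the pictures, including the look-alikes. The shaker shows no shift, but 15 of its pixels changed brightness. I take this for reflections in the glass, as the arm never went near it.

One disagreement remained. The two cameras differed by about 2 mm in x on the stand and the tray, so I used a value in between, and the rail went in with no significant sideways force.

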